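Fit the amber lens in the bench curing lamp

TASK

Fit the amber lens into the curing lamp: lower it, domed side up, into the round cell on top of the lamp and let go of it there without letting it fall from a height. Then set the ring over it and screw it down clockwise, past the light springs under the lens, until it is snug and holds the lens firmly by itself on its seat, without forcing it, since the glass cracks if it is pressed hard. Leave the other things on the bench where they are.

Things in the scene. Friction and masses are not known exactly. Their poses are not given: they have to be found in the camera images.
- cell_mouth (a point): Curing lamp fixed on the bench: round white body 116 mm wide, with an upright aluminium tube, the lens cell, on top (inside 37 mm, outside 43 mm across). This point: centre of its rim, 100 mm above the bench; z up, x towards thread_gap. The lamp's sloping shoulder meets the tube 16 mm below the rim, 60 mm wide there, 96 mm wide at 38 mm below the rim.
- seat_low (a point): On the cell's axis, 7.5 mm below the rim: lowest place of the firm white lens seat. Its height is preset, differs from lamp to lamp (5 to 7.5 mm below the rim) and is found by feel. Three light brass spring fingers above it (2 to 3 N in all) carry the lens with its underside 4.8 mm below the rim until it is pushed down on the seat, which gives 1 mm per 28 N. Over 25 N cracks the lens.
- thread_gap (a point): Thread outside the cell: three steel ridges out to 51 mm diameter, 3.5 mm thick, 86 degrees long. Undersides start 5 mm below the rim and drop 5.5 mm along the ridge, clockwise from above. Between them are three gaps 34 degrees wide: this point (23.5 mm out on the lamp's x axis, 6 mm below the rim) and two more at 120 and 240 degrees; a red mark on the shoulder below each.
- lens_mid (a point): Amber lens, lying dome up on one of two 6 mm thick pads (green): disc 34 mm across with an upright edge 9 mm high (chamfered below), a low dome 24 mm across on top, 12 mm high in all, 30 g. This point: on its axis, half-way up the edge (4.5 mm above the underside); z from flat to domed side. Let into the cell, its edge stands 4.2 mm above the rim.
- ring_mid (a point): Retaining ring, lugs down on the other pad (wooden): twelve-sided, aluminium, black top, 62 mm across flats, 18 mm high, 80 g. This point: centre, 9 mm above the underside; z up, x to the middle of a flat (one every 30 degrees) and to ring_lug. Inside 54 mm wide; top flange 4 mm thick with a 26 mm opening, its underside 14 mm above the ring's, which bears on the lens's edge.
- ring_lug (a point): One of three lugs inside the ring's lower rim, 25 mm out on its x axis, others at 120 and 240 degrees; red marks on top; 8.5 mm wide, 4 mm high, reaching in to 46 mm diameter. Through the gaps, push lens and ring down on the seat and turn clockwise: after 25 to 75 degrees the lugs bite and draw on the hand; each further degree adds about 1.5 N (5 N or more is snug, 10 is good). It does not unwind.
- syringe_a_mid (a point): Teal composite syringe, about 150 mm long, 15 mm thick, in front of the lamp; bystander; its middle, x along it.
- syringe_b_mid (a point): Blue composite syringe like the other, beyond the lamp; bystander; its middle.
- crown_die_mid (a point): Pink tooth die with a brass crown, 24 mm high and wide, on the lens's pad; bystander; its middle.
- tip_cap_mid (a point): Black lamp tip cap, 22 mm across, 26 mm high, on the ring's pad; bystander; its middle.
- putty_tub_mid (a point): White closed putty tub, 90 mm across and high, far left; bystander; its middle.
- bond_bottle_mid (a point): Small yellow bottle, 34 mm across, 60 mm high, far right; bystander; its middle.
Mind the look-alikes: they are no part of the job. Leave any turquoise look-alike of the part that bears ring_mid alone.

How it is judged (in metres and radians):
On the way, in this order (a step that is already met when the one before it is completed fails the run):
1. the lens rests dome up in the cell on its springs, let go (horizontal distance between lens_mid and cell_mouth below 0.0035 m and z of lens_mid in the frame of cell_mouth below 0.0015 m and angle between lens_mid's own z axis and vertical below 0.06 rad and contact force between lens and the fingers below 0.05 N and linear speed of lens below 0.02 m/s), for 0.2 s.
2. the ring is over the lens with its lugs down in the thread and presses on the lens (horizontal distance between ring_mid and cell_mouth below 0.004 m and z of ring_mid in the frame of cell_mouth below 0.0005 m and contact force between ring and lens above 5 N), for 0.2 s.
At the end, for the whole second after the job is handed in: Lens dome up in the cell (axis within 3.5 mm of the cell's, tilt < 0.06 rad, middle at most 1.5 mm above the rim); ring over it, lugs down in the thread (axis within 4 mm, tilt < 0.06 rad, middle at most 0.5 mm above the rim), at rest, pressing the lens with at least 5 N by itself (all of step 2 and horizontal distance between lens_mid and cell_mouth below 0.0035 m and z of lens_mid in the frame of cell_mouth below 0.0015 m and angle between each of lens_mid, ring_mid's own z axis and vertical below 0.06 rad and linear speed of ring below 0.01 m/s); the robot touches nothing.
It fails at once if the lens is pressed on the lamp or its seat with more than 25 N (cracked) (contact force between lens and lamp above 25 N).
It fails at once if the lens is let fall into or onto the lamp from a height (over 0.6 m/s above the cell) (horizontal distance between lens_mid and cell_mouth below 0.025 m and z of lens_mid in the frame of cell_mouth below 0.04 m and linear speed of lens above 0.6 m/s).
It fails at once if a bystander is moved more than 30 mm (distance of any of syringe_a_mid, syringe_b_mid, crown_die_mid, tip_cap_mid, putty_tub_mid, bond_bottle_mid from where it was at the start of the episode above 0.03 m).
It also fails if it takes over 72 s, if anything falls off the work surface, if the arm or the gripper's body presses on something with over 40 N, if the wrist force passes 120 N, or if a joint passes its speed limit or range.

ROBOT

A 6-joint arm with a two-finger parallel gripper is mounted at the origin on the work surface. World frame = base frame: x ahead of the robot, y to its left, z up, the work surface at z = 0. Lengths are in m, angles in degrees, forces in N, time in s.
With the tool pointing down it reaches from about 0.35 to 0.875 m from the base axis. Payload 4.2 kg.
Tool frame: the origin (TCP) lies on the centre line of the jaws, within the pads' length; the fingertips stand tip_reach ahead of it and the grasp point (between the pads) is the TCP (tip_reach is the distance from the TCP to the fingertips, in m); z points along the fingers, y is the line along which they close (so a half turn about z gives the same grasp; the last joint's range is limited). The gripper opens to 87 mm and grips with 3 to 60 N. Pads are 19 mm wide; open, the fingers measure 117 mm over their backs; the gripper's body (75 mm by 190 mm) begins 51 mm behind the grasp point.
Start: joints at [82.368, 22.042, 0.453, 0, -68.411, -14.817], TCP at [0.239, 0.578, 0.242] pointing down, gripper open.
Joint ranges: [-179.83, 179.83], [-69.29, 118.12], [-61.27, 80.66], [-181.25, 117.63], [-171.15, -9.14], [-177.46, 177.46]. Speed limits (degrees/s): [159.86, 159.86, 180, 180, 180, 180].

INTERFACE

Orientations are given as a 3x3 rotation matrix whose columns are the frame's x, y, z axes.
In Python, from station import sense, capture, finish_job, tip_reach gives the robot as it stands.
- The arm moves only by the tool arm_command, never from a script. Its argument "deltas" is a list of rows, each a list of 7 numbers: the turn, a rotation vector about the tool's x, y, z in rad, then the shift along the tool's x, y, z in cm, then the closure, from -1 (fully open) to 1 (shut), so that 0 is half open. In form: [[rx, ry, rz, dx, dy, dz, hand], ...]. A call has 1 to 8 rows; each row is the pose to reach, as a shift and turn from the pose commanded when the call began, along the tool's axes at that moment; what a row does not reach only later rows make up. A row lasts 1/12 s, in which the tool goes at most 41.7 mm and 7.16 degrees, less where a joint would pass 70% of its speed; a pose out of reach is approached as far as the arm can. A call with a gripper value outside its range is refused whole. The fingers move at their own pace and stop on an object; the grip force is fixed at half the most. Time passes only in rows, so rows that repeat a pose let the fingers close. It gives the time, the measured TCP pose, the force, the opening and the grip force at its end, in the units of the state.
- sense(): the state, without advancing time (a new reading comes with each control period).
- capture(name): name is "scene" or "top" or "wrist"; returns a dict with "pixels" (480x640x3 uint8, blue, green, red), "fovy" (degrees; the focal length in pixels is half the picture's height over the tangent of half this angle, whatever the lens; pixels are square), "cx", "cy" (the principal point, pixels), "k1" (the pictures are not rectified: a ray, as slopes to the right and down, at radius r is drawn at 1 + k1 r^2 times it, then the intrinsics apply), "rvec" (rotation vector, rad) and "tvec" (3), from world to camera coordinates, as OpenCV has them. Camera axes: x right, y down, z forward; pixel columns grow to the right and rows downward; lengths in m; the calibration is good to about 2 mm. A picture is of the moment at which its call begins. There is no depth.
- finish_job(): hands the job in; it is judged then, once.
The state is a dict: "time_s": time; "joints": joint angles; "joint_velocities": joint speeds; "effort": joint torques, N m; "tcp_pos": TCP position; "ee_rot": TCP orientation; "wrist_force": force on the tool from outside, world axes, zero at the start; "moment": the same for the moment, N m; "gripper_width": opening from 0.0 (shut) to 1.0 (fully open); "gripper_force": force on a finger pad.
Only numpy, scipy, OpenCV 4.12 (cv2) and the standard library are available. Lean on these libraries where they do the work, as an engineer would, in place of code of your own. Each camera call takes 0.05 s, during which the arm holds its last target. There are 200 camera calls.

## Working session

There is one attempt and no reset: what is moved stays moved. The work goes in short steps, Python scripts to look and compute and a tool call to move; the robot and the scene stay as the last step left them, time stands still between calls to the robot, and variables do not carry over. Pictures are saved under pics/ and viewed, at most 10 in all, crops included, and the job is handed in when it is done.

Besides the shell and the picture viewer there is one more tool, called after "Call:" by a JSON object that holds its "name" and its "arguments". arm_command: Moves the arm, as the interface text tells. Its arguments: {"type":"object","properties":{"deltas":{"type":"array"}},"required":["deltas"]}

```bash
mkdir -p pics; ls; cat > h.py <<'E'
import cv2, numpy as np
from station import sense, capture, finish_job, tip_reach
def ray(c,u,v):
    f=240/np.tan(np.radians(c["fovy"])/2)
    K=np.array([[f,0,c["cx"]],[0,f,c["cy"]],[0,0,1]])
    p=cv2.undistortPoints(np.array([[[u,v]]],float),K,np.array([c["k1"],0,0,0,0]))[0,0]
    # exact inverse by iteration
    d=(np.array([u,v])-[c["cx"],c["cy"]])/f; s=d.copy()
    for _ in range(50): s=d/(1+c["k1"]*(s@s))
    R=cv2.Rodrigues(np.array(c["rvec"],float))[0]; t=np.array(c["tvec"],float).ravel()
    return -R.T@t, R.T@np.array([s[0],s[1],1])
def plane(c,u,v,z):
    o,d=ray(c,u,v); return o+d*(z-o[2])/d[2]
def proj(c,P):
    f=240/np.tan(np.radians(c["fovy"])/2)
    R=cv2.Rodrigues(np.array(c["rvec"],float))[0]; q=R@np.array(P,float)+np.array(c["tvec"],float).ravel()
    s=q[:2]/q[2]; return s*(1+c["k1"]*(s@s))*f+[c["cx"],c["cy"]]
def tri(c1,p1,c2,p2):
    (a,d),(b,e)=ray(c1,*p1),ray(c2,*p2)
    s=np.linalg.lstsq(np.c_[d,-e],b-a,rcond=None)[0]
    return (a+d*s[0]+b+e*s[1])/2, np.linalg.norm(a+d*s[0]-b-e*s[1])
E
python3 - <<'E'
from h import *
import pickle
ims={}
for n in("scene","top","wrist"):
    c=capture(n);ims[n]=c;cv2.imwrite(f"pics/{n}0.png",c["pixels"])
    print(n,c["fovy"],c["cx"],c["cy"],c["k1"],ray(c,320,240))
pickle.dump(ims,open("i0.pkl","wb"))
s=sense();print(tip_reach,s)
E
```

```text
pics
scene 50.0848417029423 321.69756871554677 234.86860356127204 0.020613398671184294 (array([1.13316568, 0.64956148, 0.60347099]), array([-0.5938566 , -0.62284076, -0.50942559]))
top 52.922569920624596 323.4360734032564 235.24116526280923 -0.004588901457045949 (array([0.40193755, 0.01033373, 0.99823879]), array([ 0.14879309,  0.02288467, -0.98867846]))
wrist 63.57809296910868 319.5762652573829 236.76348411969107 -0.05725082523038579 (array([0.31148249, 0.54674185, 0.38359406]), array([-0.27441147,  0.1097709 , -0.95536367]))
0.019 {'time_s': 0.15, 'joints': array([ 8.23662301e+01,  2.20802478e+01,  3.97484303e-01, -2.07274166e-02,
       -6.84122861e+01, -1.48153776e+01]), 'joint_velocities': array([-0.04399897, -0.1717412 ,  0.1834936 ,  0.13214511,  0.01232679,
       -0.08484664]), 'effort': array([ 2.91767924e-05, -3.91052270e+01,  1.87587708e+01,  4.22229856e+00,
        1.23713573e-02, -1.38849882e-04]), 'tcp_pos': array([0.23849777, 0.57723907, 0.24071268]), 'ee_rot': array([[ 9.24167903e-01, -3.81986100e-01, -5.53774776e-04],
       [-3.81986488e-01, -9.24166524e-01, -1.59951772e-03],
       [ 9.92134246e-05,  1.68975742e-03, -9.99998567e-01]]), 'wrist_force': array([-0.03046496,  0.70999089, -0.64578575]), 'moment': array([0.00183034, 0.04136637, 0.00493446]), 'gripper_force': 0.0, 'gripper_width': 1.0022909822710397}
```

View pics/top0.png

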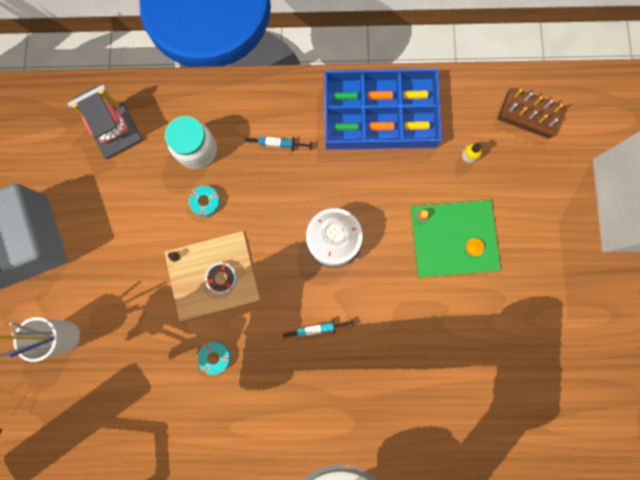

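View pics/scene0.png

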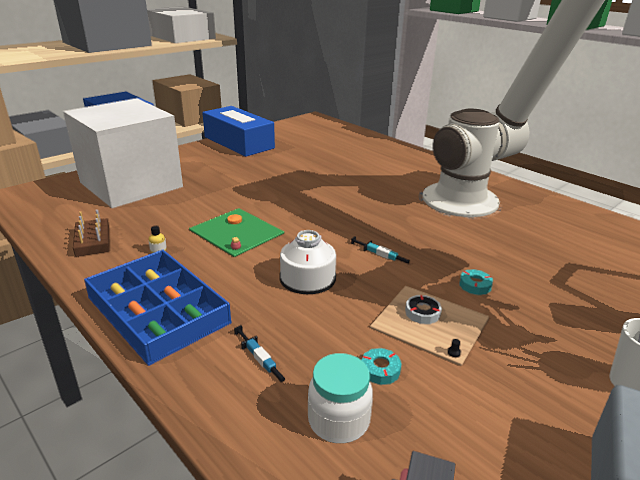

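Candidates for the lens: the amber disc on the green pad (top 475,247), or the orange tray pieces (381,95) and (382,126). The disc on the green pad fits the description. 
Candidates for the ring: the black/aluminium ring on the wooden pad (220,277), or the turquoise rings (204,201) and (213,358). I choose the black one and leave the turquoise ones alone. The lamp is at (334,237).

```bash
cat > m.py <<'E'
from h import *
import pickle
I=pickle.load(open("i0.pkl","rb"));t=I["top"];p=t["pixels"]
hsv=cv2.cvtColor(p,cv2.COLOR_BGR2HSV)
def blob(lo,hi,x0,y0,x1,y1):
    m=np.zeros(hsv.shape[:2],np.uint8);m[y0:y1,x0:x1]=cv2.inRange(hsv,lo,hi)[y0:y1,x0:x1]
    n,l,s,c=cv2.connectedComponentsWithStats(m);return [(s[i,4],c[i].round(1)) for i in range(1,n) if s[i,4]>2]
L=blob((5,120,120),(25,255,255),455,230,490,262);print("lens",L)
b=max(L,key=lambda a:a[0])[1];print(plane(t,*b,.014))
for nm,bx,z in(("ring",(200,258,242,298),.024),("lamp",(300,205,368,270),.07)):
    print(nm);R=[]
    for lo,hi in(((0,120,80),(6,255,255)),((172,120,80),(180,255,255))):R+=blob(lo,hi,*bx)
    for a,c in R: print(a,c,plane(t,*c,z))
for a,c in [("crown",(424,215)),("cap",(174,256)),("syrA",(316,329)),("syrB",(276,142))]: print(a,plane(t,*c,.02))
print(plane(t,335,234,.1),plane(t,220,277,.024))
A=cv2.resize(p[235:305,180:265],None,fx=5,fy=5,interpolation=2);B=cv2.resize(p[200:275,295:375],None,fx=5,fy=5,interpolation=2);C=cv2.resize(p[225:270,450:500],None,fx=5,fy=5,interpolation=2)
o=np.zeros((600,800,3),np.uint8)
for im,y,x in((A[:, :400],0,0),(B,0,400),(C,375,400)): o[y:y+im.shape[0],x:x+im.shape[1]]=im[:600-y]
cv2.imwrite("pics/crop0.png",o)
E
python3 m.py
```

```text
lens [(np.int32(253), array([474.6, 246.7]))]
[ 0.53202631 -0.28364067  0.014     ]
ring
24 [222.7 266.9] [0.49584466 0.23126876 0.024     ]
28 [209.5 280.6] [0.46834899 0.25748451 0.024     ]
21 [227.9 285.1] [0.45884608 0.21988546 0.024     ]
lamp
crown [ 0.59846543 -0.18196461  0.02      ]
cap [0.51986575 0.33309222 0.02      ]
syrA [0.36984462 0.04262892 0.02      ]
syrB [0.76095309 0.12453342 0.02      ]
[0.54819665 0.00270878 0.1       ] [0.47538772 0.23630002 0.024     ]
```

View pics/crop0.png

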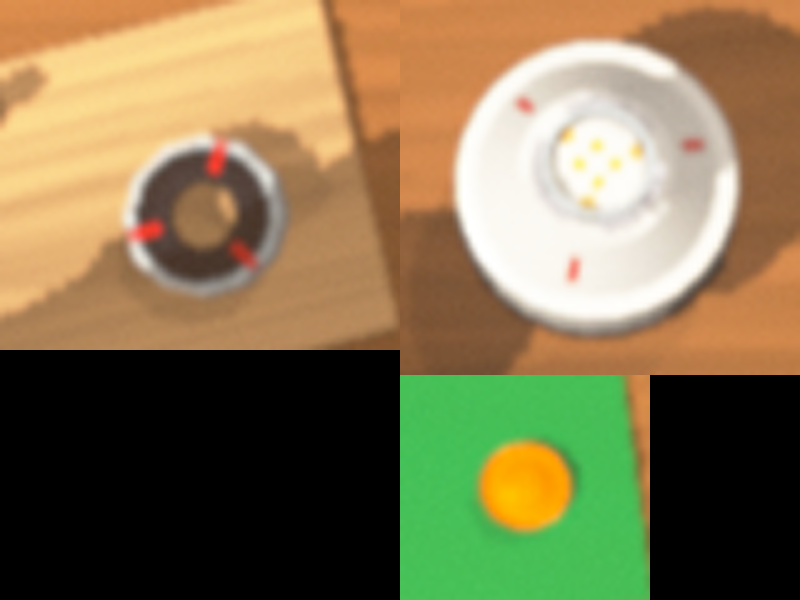

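The crop confirms it: a black-topped ring with three red marks, an amber domed lens on green, and a lamp with red marks at about (320,221), (354,229) and (330,254). I'll go over the ring first for a wrist look on the way.

Call:
{"name": "arm_command", "arguments": {"deltas": [[0,0,0,3,2,0.4,-1],[0,0,0,6,4,0.8,-1],[0,0,0,9,6,1.2,-1],[0,0,0,12,8,1.6,-1],[0,0,0,15,10,2,-1],[0,0,0,18,12,2.4,-1],[0,0,0,21,14,2.8,-1],[0,0,0,24,16,3.2,-1]]}}

```text
time_s: 0.82
tcp_pos: [0.3998, 0.3364, 0.2093]
ee_rot: [[0.924, -0.382, -0.0], [-0.382, -0.924, -0.0], [-0.0, 0.0, -1.0]]
wrist_force: [1.4, 0.4, -0.5]
gripper_width: 1.0
gripper_force: 0.0
```

Call:
{"name": "arm_command", "arguments": {"deltas": [[0,0,0,3,2,0.4,-1],[0,0,0,6,4,0.8,-1],[0,0,0,8,5,1,-1],[0,0,0,10.8,6.6,1,-1],[0,0,0,10.8,6.6,1,-1],[0,0,0,10.8,6.6,1,-1]]}}

```text
time_s: 1.32
tcp_pos: [0.4744, 0.2346, 0.1992]
ee_rot: [[0.923, -0.385, -0.001], [-0.385, -0.923, -0.0], [-0.0, 0.001, -1.0]]
wrist_force: [-0.0, 0.4, 0.2]
gripper_width: 0.999
gripper_force: 0.0
```

```bash
python3 - <<'E'
from h import *
import pickle
c=capture("wrist");s=sense();pickle.dump((c,s),open("w_ring.pkl","wb"))
cv2.imwrite("pics/w1.png",c["pixels"]);print(s["tcp_pos"],s["ee_rot"].round(4).tolist(),s["joints"].round(1))
hsv=cv2.cvtColor(c["pixels"],cv2.COLOR_BGR2HSV)
m=cv2.inRange(hsv,(0,150,90),(6,255,255))|cv2.inRange(hsv,(173,150,90),(180,255,255))
n,l,st,ce=cv2.connectedComponentsWithStats(m)
for i in range(1,n):
    if st[i,4]>15: print(st[i],ce[i].round(1),plane(c,*ce[i],.024).round(4))
print("tcp axis at ring z",proj(c,s["tcp_pos"]+s["ee_rot"][:,2]*(s["tcp_pos"][2]-.024)))
E
```

```text
[0.47398815 0.2354418  0.19926387] [[0.9237, -0.3832, -0.0005], [-0.3832, -0.9237, -0.0002], [-0.0004, 0.0004, -1.0]] [ 44.   14.8 -16.6  -0.  -58.6  23.5]
[202  15  12  16  82] [207.5  22.5] [0.6463 0.2532 0.024 ]
[151  39  16   8  81] [158.6  42.5] [0.6488 0.294  0.024 ]
[596  50  15  17  88] [603.1  58.1] [ 0.5085 -0.0221  0.024 ]
[196  71  10  17  77] [200.8  78.9] [0.6121 0.276  0.024 ]
[310 183   8  17  93] [313.5 191.3] [0.4971 0.2297 0.024 ]
[336 223  16  10  83] [343.3 227.8] [0.4584 0.2185 0.024 ]
[290 229  14  12  82] [296.8 234.8] [0.4681 0.2576 0.024 ]
[362 382   6  11  37] [364.4 386.9] [0.2999 0.2588 0.024 ]
tcp axis at ring z [318.01141428 219.01743821]
```

View pics/w1.png

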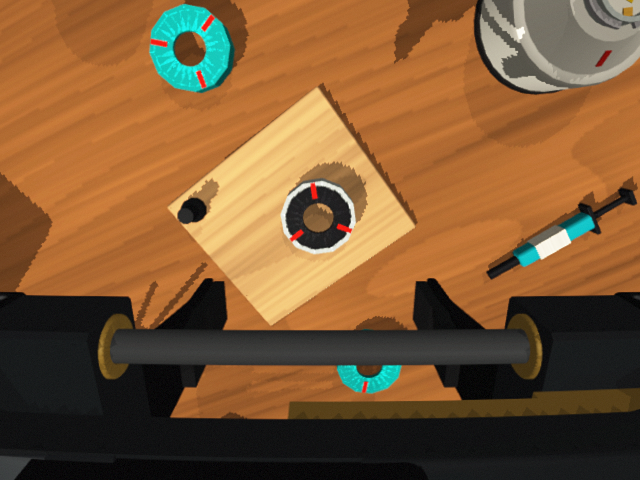

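The wrist view shows the black ring at about (318,217), with marks that agree with the top view. Its centre is (0.4745, 0.2355) and its angle -13.9°. Next stop is the lamp.

Call:
{"name": "arm_command", "arguments": {"deltas": [[0,0,0,2.5,3,0,-1],[0,0,0,5,6,0,-1],[0,0,0,7.5,9,0,-1],[0,0,0,10,12,0,-1],[0,0,0,12.5,15,0,-1],[0,0,0,15.7,18.6,0,-1],[0,0,0,15.7,18.6,0,-1],[0,0,0,15.7,18.6,0,-1]]}}

```text
time_s: 2.03
tcp_pos: [0.5483, 0.0029, 0.1993]
ee_rot: [[0.923, -0.384, -0.0], [-0.384, -0.923, -0.0], [-0.0, 0.0, -1.0]]
wrist_force: [-0.2, 1.1, -0.6]
gripper_width: 1.003
gripper_force: 0.0
```

```bash
python3 - <<'E'
from h import *
import pickle
c=capture("wrist");s=sense();pickle.dump((c,s),open("w_lamp.pkl","wb"))
p=c["pixels"];print(s["tcp_pos"],s["joints"].round(1))
hsv=cv2.cvtColor(p,cv2.COLOR_BGR2HSV)
m=cv2.inRange(hsv,(0,150,90),(6,255,255))|cv2.inRange(hsv,(173,150,90),(180,255,255))
n,l,st,ce=cv2.connectedComponentsWithStats(m)
for i in range(1,n):
    if st[i,4]>15: print(st[i],ce[i].round(1),plane(c,*ce[i],.074).round(4))
a=proj(c,[*s["tcp_pos"][:2],.1]);print("axis@.1",a)
x,y=int(a[0]),int(a[1]);w=p[max(0,y-100):y+100,max(0,x-130):x+130];print(max(0,x-130),max(0,y-100))
cv2.imwrite("pics/w2.png",cv2.resize(w,None,fx=3,fy=3,interpolation=2))
E
```

```text
[0.54794937 0.00422488 0.19929753] [ 17.4  16.6 -14.1  -0.  -59.4  50.1]
[491  58  26  29 349] [500.7  72.7] [ 0.6048 -0.1499  0.074 ]
[354 191  11  13  67] [359.  196.8] [ 0.5631 -0.0339  0.074 ]
[260 205  11  12  57] [264.7 210.5] [0.5797 0.0314 0.074 ]
[ 14 217   9  12  52] [ 17.8 222. ] [0.6433 0.2053 0.074 ]
[ 15 259  10  13  46] [ 19.4 264.8] [0.6145 0.2246 0.074 ]
[321 277   6   6  23] [323.3 279.5] [0.5148 0.0132 0.074 ]
axis@.1 [317.03477527 247.1622927 ]
187 147
```

View pics/w2.png

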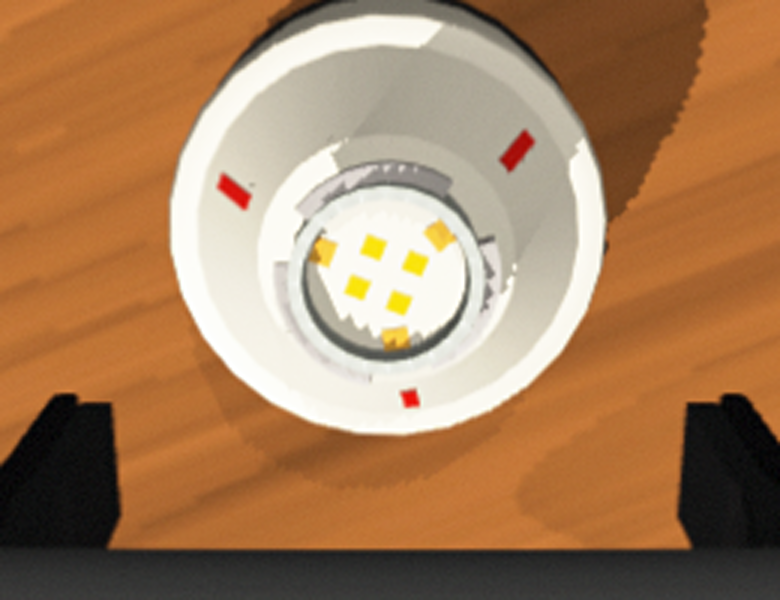

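The crop shows the cell rim at about (316,238) in the full picture, and the red shoulder marks at (265,210), (359,197) and (323,279). Next I'll fit the rim and intersect the marks with the shoulder cone.

```bash
cat >> h.py <<'E'
from scipy.optimize import least_squares
def circfit(c,z,x0,radii,tol=.002,box=None):
    g=cv2.cvtColor(c["pixels"],cv2.COLOR_BGR2GRAY)
    e=cv2.Canny(g,30,90); a=proj(c,[x0[0],x0[1],z]).astype(int)
    v,u=np.nonzero(e[max(0,a[1]-70):a[1]+70,max(0,a[0]-70):a[0]+70]); u=u+max(0,a[0]-70);v=v+max(0,a[1]-70)
    P=np.array([plane(c,i,j,z)[:2] for i,j in zip(u,v)]); ctr=np.array(x0[:2],float)
    for t in (4*tol,2*tol,tol,tol/2,tol/2):
        res=lambda q,S=None:np.min(np.abs(np.linalg.norm((P if S is None else S)-q,axis=1)[:,None]-np.array(radii)),axis=1)
        S=P[res(ctr)<t]
        def r(q):
            d=np.linalg.norm(S-q,axis=1)[:,None]-np.array(radii);return d[np.arange(len(d)),np.abs(d).argmin(1)]
        ctr=least_squares(r,ctr,loss="soft_l1",f_scale=.0004).x
    return ctr,len(S),np.sqrt(np.mean(r(ctr)**2))
def cone(c,uv,ctr):
    o,d=ray(c,*uv)
    z=.074
    for _ in range(60):
        P=o+d*(z-o[2])/d[2]; r=np.hypot(*(P[:2]-ctr)); z=.5*z+.5*(.084-(r-.030)*22/18)
    return P,r
E
python3 - <<'E'
from h import *
import pickle
c,s=pickle.load(open("w_lamp.pkl","rb"))
x0=plane(c,316,237.7,.1);print(x0)
for R in([.0185,.0215],[.0215],[.0185]): 
    print(R,circfit(c,.1,x0,R))
ctr=circfit(c,.1,x0,[.0185,.0215])[0]
for uv in((359,196.8),(264.7,210.5),(323.3,279.5)):
    P,r=cone(c,uv,ctr);print(P,r,np.degrees(np.arctan2(*(P[:2]-ctr)[::-1])))
t=pickle.load(open("i0.pkl","rb"))["top"]
for uv in((320,221),(353.6,229),(329.6,254)):
    P,r=cone(t,uv,ctr);print("top",P,r,np.degrees(np.arctan2(*(P[:2]-ctr)[::-1])))
print("top rim",circfit(t,.1,ctr,[.0185,.0215]))
E
```

```text
[0.5542173  0.00233676 0.1       ]
[0.0185, 0.0215] (array([0.55562791, 0.00235244]), 369, np.float64(0.0005243399688040171))
[0.0215] (array([0.55532081, 0.00194601]), 170, np.float64(0.0005273755837931005))
[0.0185] (array([0.55559996, 0.00241595]), 195, np.float64(0.0004981339856680387))
[ 0.56340925 -0.03387488  0.07537895] 0.037053587305488724 -77.87750203987612
[0.57973063 0.03126017 0.07466501] 0.03763772027299977 50.17928578759641
[0.51065308 0.01476752 0.06364153] 0.046656929136339474 164.56808701827512
top [0.5781739  0.03133637 0.07578614] 0.036720431666518186 52.12140943572073
top [ 0.56143989 -0.03369072  0.07604487] 0.03650874206072165 -80.83987190932349
top [0.51418027 0.01347822 0.0682151 ] 0.0429149162273559 164.97431514629176
top rim (array([0.55411099, 0.00101209]), 61, np.float64(0.0005511621891624236))
```

Call:
{"name": "arm_command", "arguments": {"deltas": [[0,0,0,1.2,3.4,0,-1],[0,0,0,2.4,6.8,0,-1],[0,0,0,3.6,10.2,0.5,-1],[0,0,0,4.8,13.6,1,-1],[0,0,0,6,17,2,-1],[0,0,0,7.2,20.4,3,-1],[0,0,0,8.4,23.8,4,-1],[0,0,0,9.5,27.2,5,-1]]}}

```text
time_s: 2.75
tcp_pos: [0.5328, -0.2827, 0.1494]
ee_rot: [[0.926, -0.378, 0.001], [-0.378, -0.926, 0.0], [0.001, -0.0, -1.0]]
wrist_force: [1.9, -0.4, 0.0]
gripper_width: 0.999
gripper_force: 0.0
```

Call:
{"name": "arm_command", "arguments": {"deltas": [[0,0,0,0,0,0,-1],[0,0,0,0,0,0,-1],[0,0,0,0,0,0,-1],[0,0,0,0,0,0,-1]]}}

```text
time_s: 3.08
tcp_pos: [0.5329, -0.2817, 0.1501]
ee_rot: [[0.925, -0.379, 0.001], [-0.379, -0.925, -0.0], [0.001, -0.0, -1.0]]
wrist_force: [0.3, 0.2, 0.1]
gripper_width: 1.002
gripper_force: 0.0
```

```bash
python3 - <<'E'
from h import *
import pickle
s=sense();c=capture("wrist");pickle.dump((c,s),open("w_lens.pkl","wb"))
p=c["pixels"];print(s["tcp_pos"],s["ee_rot"].round(4).tolist(),s["joint_velocities"].round(2),s["joints"].round(1))
hsv=cv2.cvtColor(p,cv2.COLOR_BGR2HSV);m=cv2.inRange(hsv,(8,130,100),(28,255,255))
cs=max([k for k in cv2.findContours(m,0,1)[0] if abs(k.mean((0,1))[0]-320)<120],key=cv2.contourArea)
print(cv2.contourArea(cs),cv2.boundingRect(cs),cv2.fitEllipse(cs))
M=cv2.moments(cs);uv=(M["m10"]/M["m00"],M["m01"]/M["m00"])
for z in(.006,.0105,.015):
    P=np.array([plane(c,*q[0],z)[:2] for q in cs]);q,r=cv2.minEnclosingCircle((P*1e4).astype(np.float32));print(z,np.array(q)/1e4,r/1e4,plane(c,*uv,z))
E
```

```text
[ 0.53286831 -0.28165103  0.15014749] [[0.9254, -0.3791, 0.0009], [-0.3791, -0.9254, -0.0001], [0.0009, -0.0003, -1.0]] [-0.05 -0.34 -0.01  0.08  0.02  0.2 ] [-12.5  24.3 -10.   -0.  -55.6  80.2]
140832.0 (0, 0, 640, 330) ((326.29412841796875, 153.77716064453125), (351.0196838378906, 656.5521850585938), 91.89482879638672)
0.006 [ 0.52978633 -0.28683582] 0.270644873046875 [ 0.59091402 -0.30298016  0.006     ]
0.0105 [ 0.53097651 -0.28723174] 0.266404833984375 [ 0.59114667 -0.30312321  0.0105    ]
0.015 [ 0.53216689 -0.28762773] 0.262164794921875 [ 0.59137932 -0.30326626  0.015     ]
```

```bash
cat >> h.py <<'E'
def lensfit(c,z,guess):
    hsv=cv2.cvtColor(c["pixels"],cv2.COLOR_BGR2HSV);m=cv2.inRange(hsv,(8,130,100),(28,255,255))
    a=proj(c,[*guess,z]).astype(int);n,l,st,ce=cv2.connectedComponentsWithStats(m[:a[1]+60,a[0]-60:a[0]+60])if 0 else cv2.connectedComponentsWithStats(m)
    return a,m,l,st,ce
E
python3 - <<'E'
from h import *
import pickle
c,s=pickle.load(open("w_lens.pkl","rb"))
a,m,l,st,ce=lensfit(c,.015,(.532,-.283));print(a)
k=l[a[1],a[0]];print(k,st[k],ce[k])
cs=max(cv2.findContours((l==k).astype(np.uint8),0,1)[0],key=cv2.contourArea)
for z in(.006,.015):
    P=np.array([plane(c,*q[0],z)[:2] for q in cs]);q,r=cv2.minEnclosingCircle((P*1e4).astype(np.float32));print(z,np.array(q)/1e4,r/1e4,plane(c,*ce[k],z))
cv2.imwrite("pics/w3.png",c["pixels"])
E
```

```text
[320 231]
178 [ 301  207   46   46 1670] [323.30898204 229.46646707]
0.006 [ 0.53034814 -0.28417153] 0.018337342834472657 [ 0.53052126 -0.2844495   0.006     ]
0.015 [ 0.53271108 -0.28504692] 0.01776270751953125 [ 0.53287884 -0.28531621  0.015     ]
```

View pics/w3.png

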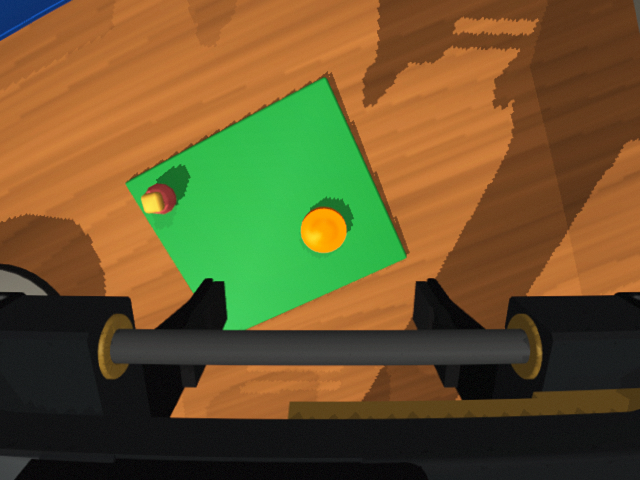

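The picture shows the lens at (323,229), midway between the jaws, with the crown at (158,200) clear of them. Descending now.

Call:
{"name": "arm_command", "arguments": {"deltas": [[0,0,0,0.05,0.28,3,-1],[0,0,0,0.05,0.28,6,-1],[0,0,0,0.05,0.28,9,-1],[0,0,0,0.05,0.28,11,-1],[0,0,0,0.05,0.28,11,-1],[0,0,0,0.05,0.28,11,-1],[0,0,0,0.05,0.28,11,-1]]}}

```text
time_s: 3.72
tcp_pos: [0.533, -0.2861, 0.0414]
ee_rot: [[0.925, -0.38, 0.003], [-0.38, -0.925, -0.001], [0.003, -0.0, -1.0]]
wrist_force: [0.4, -0.4, 0.9]
gripper_width: 1.004
gripper_force: 0.0
```

```bash
python3 -c "
from h import *
s=sense();print(s['tcp_pos'],s['wrist_force'])"
```

```text
[ 0.53302575 -0.28609899  0.04139082] [ 0.43304907 -0.38841904  0.88320442]
```

Call:
{"name": "arm_command", "arguments": {"deltas": [[0,0,0,-0.1,-0.1,0.6,-1],[0,0,0,-0.1,-0.1,1.05,-1],[0,0,0,-0.1,-0.1,1.07,-1],[0,0,0,-0.1,-0.1,1.07,1],[0,0,0,-0.1,-0.1,1.07,1],[0,0,0,-0.1,-0.1,1.07,1],[0,0,0,-0.1,-0.1,1.07,1],[0,0,0,-0.1,-0.1,1.07,1]]}}

```text
time_s: 4.38
tcp_pos: [0.5309, -0.2852, 0.029]
ee_rot: [[0.924, -0.382, 0.0], [-0.382, -0.924, -0.0], [0.0, -0.0, -1.0]]
wrist_force: [0.5, 0.9, 0.1]
gripper_width: 0.705
gripper_force: 0.0
```

Call:
{"name": "arm_command", "arguments": {"deltas": [[0,0,0,0,0,0,1],[0,0,0,0,0,0,1],[0,0,0,0,0,0,1]]}}

```text
time_s: 4.63
tcp_pos: [0.5308, -0.2851, 0.0288]
ee_rot: [[0.924, -0.382, -0.0], [-0.382, -0.924, 0.0], [-0.0, 0.0, -1.0]]
wrist_force: [0.8, 0.5, 0.3]
gripper_width: 0.477
gripper_force: 0.0
```

Call:
{"name": "arm_command", "arguments": {"deltas": [[0,0,0,0,0,-0.17,0.1],[0,0,0,0,0,-0.17,0.1],[0,0,0,0,0,-0.17,1],[0,0,0,0,0,-0.17,1],[0,0,0,0,0,-0.17,1],[0,0,0,0,0,-0.17,1],[0,0,0,0,0,-0.17,1],[0,0,0,0,0,-0.17,1]]}}

```text
time_s: 5.3
tcp_pos: [0.5309, -0.2851, 0.0306]
ee_rot: [[0.924, -0.382, 0.0], [-0.382, -0.924, -0.0], [0.0, -0.0, -1.0]]
wrist_force: [0.5, 0.4, 2.0]
gripper_width: 0.367
gripper_force: 30.0
```

Call:
{"name": "arm_command", "arguments": {"deltas": [[0,0,0,0,0,-2,1],[0,0,0,0,0,-5,1],[0,0,0,0,0,-8,1],[0,0,0,-1,-1,-11,1],[0,0,0,-2.5,-4,-13,1],[0,0,0,-4,-7,-13,1],[0,0,0,-5.5,-10,-13,1],[0,0,0,-7,-13,-13,1]]}}

```text
time_s: 5.97
tcp_pos: [0.5153, -0.137, 0.161]
ee_rot: [[0.924, -0.383, 0.001], [-0.383, -0.924, 0.0], [0.001, -0.001, -1.0]]
wrist_force: [1.1, 1.4, 0.5]
gripper_width: 0.37
gripper_force: 30.0
```

Call:
{"name": "arm_command", "arguments": {"deltas": [[0,0,0,-1.7,-3,0,1],[0,0,0,-3.4,-6,0,1],[0,0,0,-5,-9,0,1],[0,0,0,-6.7,-12,0,1],[0,0,0,-7.9,-14.4,0,1],[0,0,0,-7.9,-14.4,0,1],[0,0,0,-7.9,-14.4,0,1],[0,0,0,-7.9,-14.4,0,1]]}}

```text
time_s: 6.63
tcp_pos: [0.4975, 0.0249, 0.1604]
ee_rot: [[0.924, -0.382, -0.0], [-0.382, -0.924, -0.0], [-0.0, 0.0, -1.0]]
wrist_force: [0.2, -0.7, -0.4]
gripper_width: 0.364
gripper_force: 30.0
```

```bash
python3 - <<'E'
from h import *
import pickle
s=sense();c=capture("wrist");pickle.dump((c,s),open("w_l2.pkl","wb"))
cv2.imwrite("pics/w4.png",c["pixels"]);print(s["tcp_pos"],s["ee_rot"].round(4).tolist(),s["joint_velocities"].round(2),s["gripper_width"])
E
```

```text
[0.49751715 0.02494222 0.16043125] [[0.9244, -0.3815, -0.0005], [-0.3815, -0.9244, -0.0001], [-0.0004, 0.0003, -1.0]] [-1.36  0.21 -0.   -0.07 -0.08 -0.  ] 0.3639089067343811
```

View pics/w4.png

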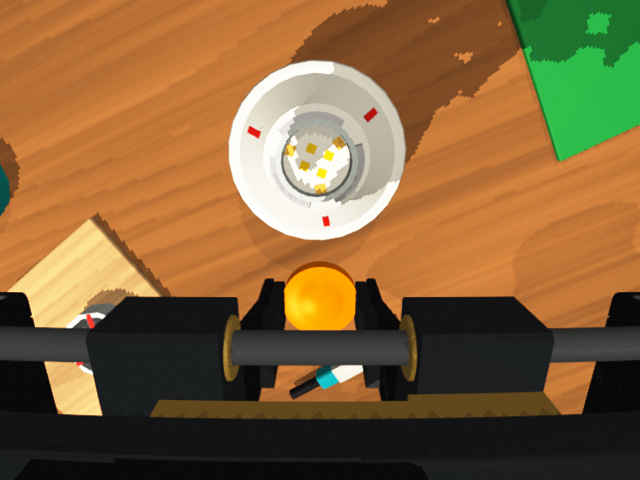

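The view shows the held lens at (320,297) and the cell at about (317,158), with shoulder marks at (254,132), (370,115) and (326,221).

```bash
cat > m2.py <<'E'
from h import *
import pickle,sys
c,s=pickle.load(open(sys.argv[1],"rb"))
hsv=cv2.cvtColor(c["pixels"],cv2.COLOR_BGR2HSV)
T=s["tcp_pos"];R=s["ee_rot"]
m=cv2.inRange(hsv,(0,150,90),(6,255,255))|cv2.inRange(hsv,(173,150,90),(180,255,255))
n,l,st,ce=cv2.connectedComponentsWithStats(m)
g=np.array([.553,.003]);a=proj(c,[*g,.1])
mk=sorted([i for i in range(1,n) if st[i,4]>15 and np.hypot(*(ce[i]-a))<120],key=lambda i:np.hypot(*(ce[i]-a)))[:3]
P=np.array([plane(c,*ce[i],.073) for i in mk])[:,:2];q=P.mean(0);d=P-q
print("marks ctr",q,np.hypot(*d.T),np.degrees(np.arctan2(d[:,1],d[:,0]))%120)
b=cv2.inRange(hsv,(12,150,90),(26,255,235));n,l,st,ce=cv2.connectedComponentsWithStats(b)
for i in range(1,n):
    if st[i,4]>12 and np.hypot(*(ce[i]-a))<50: print("brass",st[i,4],ce[i].round(1),(plane(c,*ce[i],.095)[:2]).round(4),hsv[l==i].mean(0).round())
for Rr in([.0185],[.0215],[.058]):
    z=.1
    print("rim",Rr,circfit(c,z,q,Rr,.0015))
m=cv2.inRange(hsv,(6,130,90),(28,255,255));z=T[2]-.0156
a=proj(c,[*T[:2],z]).astype(int);n,l,st,ce=cv2.connectedComponentsWithStats(m[:,:]);k=l[a[1],a[0]];print("axis",a,"lens",st[k],ce[k])
E
python3 m2.py w_l2.pkl; python3 m2.py w_lamp.pkl | head -5
```

```text
marks ctr [0.55228027 0.00360111] [0.03906627 0.03908074 0.03903423] [45.75503393 45.68853632 45.70337949]
brass 142607 [305.9 152.8] [0.5582 0.0071] [ 14. 181. 185.]
brass 79 [338.6 142.2] [ 0.5567 -0.011 ] [ 19. 191. 187.]
brass 78 [310.9 148.1] [0.5594 0.0037] [ 23. 222. 197.]
brass 20 [286.4 151.4] [0.5628 0.0163] [ 19. 186. 195.]
brass 66 [303.9 165.3] [0.5525 0.0106] [ 23. 225. 197.]
brass 33 [320.1 191.1] [0.5364 0.0079] [ 19. 186. 197.]
rim [0.0185] (array([0.55241757, 0.00345675]), 196, np.float64(0.0002526173939336889))
rim [0.0215] (array([0.55221184, 0.00364313]), 236, np.float64(0.00025118303527221113))
rim [0.058] (array([ 0.52410017, -0.00430228]), 64, np.float64(0.0003751880717251027))
axis [318 303] lens [     0      0    640    381 148046] [304.72881402 157.92060576]
marks ctr [0.55225832 0.00368322] [0.03908424 0.03903547 0.03907528] [45.71936473 45.74545263 45.79434103]
brass 22 [318.1 261.7] [0.5366 0.0082] [ 19. 184. 184.]
rim [0.0185] (array([0.55552582, 0.00256959]), 162, np.float64(0.00037172036888662136))
rim [0.0215] (array([0.55243634, 0.00362335]), 188, np.float64(0.0002907506159511684))
rim [0.058] (array([0.54741972, 0.00479243]), 29, np.float64(0.0004040390001276152))
```

```bash
python3 - <<'E'
from h import *
import pickle
c,s=pickle.load(open("w_l2.pkl","rb"));T=s["tcp_pos"];R=s["ee_rot"]
for z in(T[2]-.0156,):
  for tol in(.002,.001):
    q,n,e=circfit(c,z,T,[.017],tol);print(q,n,e,(R.T@(np.r_[q,T[2]]-T)).round(4))
p=c["pixels"];hsv=cv2.cvtColor(p,cv2.COLOR_BGR2HSV)
for v in(265,270,290,300,320): print(v,[tuple(int(a) for a in hsv[v,u]) for u in range(282,362,6)])
for u in (320,): print([(v,tuple(int(a) for a in hsv[v,u])) for v in range(255,335,4)])
E
```

```text
[0.49817244 0.02401623] 225 0.0004318670978301841 [ 0.001   0.0006 -0.    ]
[0.49815679 0.02406957] 176 0.00020855577850754762 [ 0.0009  0.0006 -0.    ]
265 [(13, 180, 171), (13, 181, 172), (13, 183, 177), (13, 184, 182), (13, 255, 136), (13, 244, 140), (13, 249, 136), (12, 246, 136), (13, 255, 139), (13, 223, 157), (13, 178, 208), (13, 179, 207), (13, 178, 209), (13, 179, 212)]
270 [(14, 183, 194), (13, 178, 198), (13, 197, 163), (12, 251, 133), (19, 255, 255), (20, 255, 254), (20, 255, 254), (20, 255, 254), (20, 255, 255), (16, 255, 249), (13, 252, 149), (14, 178, 209), (13, 177, 212), (14, 177, 213)]
290 [(100, 128, 18), (22, 255, 254), (23, 240, 254), (21, 255, 254), (19, 255, 254), (19, 255, 254), (19, 255, 254), (19, 255, 254), (18, 255, 253), (19, 255, 253), (19, 255, 254), (20, 255, 254), (20, 255, 255), (90, 32, 16)]
300 [(102, 75, 17), (24, 232, 254), (25, 215, 254), (22, 247, 254), (23, 235, 254), (22, 254, 254), (20, 255, 254), (20, 255, 254), (19, 255, 254), (18, 255, 253), (18, 255, 253), (19, 255, 254), (20, 255, 255), (105, 32, 16)]
320 [(0, 14, 18), (15, 201, 238), (22, 247, 254), (23, 243, 254), (23, 255, 254), (21, 255, 254), (21, 255, 254), (20, 255, 254), (20, 255, 254), (20, 255, 254), (20, 255, 254), (20, 255, 254), (13, 169, 118), (150, 11, 24)]
[(255, (13, 183, 184)), (259, (14, 183, 185)), (263, (13, 244, 142)), (267, (18, 255, 255)), (271, (20, 255, 254)), (275, (20, 255, 254)), (279, (19, 255, 254)), (283, (19, 255, 253)), (287, (19, 254, 254)), (291, (20, 255, 254)), (295, (19, 255, 254)), (299, (20, 255, 254)), (303, (20, 255, 254)), (307, (20, 255, 254)), (311, (21, 255, 254)), (315, (21, 255, 254)), (319, (20, 255, 254)), (323, (20, 255, 254)), (327, (21, 255, 254)), (331, (170, 18, 42))]
```

Call:
{"name": "arm_command", "arguments": {"deltas": [[0,0,0,2,-0.06,0.3,1],[0,0,0,4,-0.12,1,1],[0,0,0,5.5,-0.18,2,1],[0,0,0,5.78,-0.18,2.5,1],[0,0,0,5.78,-0.18,2.5,1],[0,0,0,5.78,-0.18,2.5,1],[0,0,0,5.78,-0.18,2.5,1],[0,0,0,5.78,-0.18,2.5,1]]}}

```text
time_s: 7.35
tcp_pos: [0.5515, 0.0046, 0.1362]
ee_rot: [[0.924, -0.382, 0.001], [-0.382, -0.924, 0.0], [0.001, -0.0, -1.0]]
wrist_force: [-0.3, 0.4, -0.6]
gripper_width: 0.368
gripper_force: 30.0
```

```bash
python3 - <<'E'
from h import *
import pickle
s=sense();c=capture("wrist");pickle.dump((c,s),open("w_l3.pkl","wb"));T=s["tcp_pos"];R=s["ee_rot"]
q,n,e=circfit(c,T[2]-.0156,T,[.017],.001)
print(T,s["wrist_force"],s["joint_velocities"].round(2)); print("lens",q,n,e)
hsv=cv2.cvtColor(c["pixels"],cv2.COLOR_BGR2HSV)
m=cv2.inRange(hsv,(0,150,90),(6,255,255))|cv2.inRange(hsv,(173,150,90),(180,255,255))
n,l,st,ce=cv2.connectedComponentsWithStats(m)
for i in range(1,n):
    P=plane(c,*ce[i],.073)
    if st[i,4]>10 and np.hypot(P[0]-.5523,P[1]-.0036)<.06: print(st[i,4],P[:2],P[:2]-.03906*np.array([np.cos(k),np.sin(k)]) if (k:=np.radians(45.72+120*round((np.degrees(np.arctan2(P[1]-.0036,P[0]-.5523))-45.72)/120))) is not None else 0)
E
```

```text
[0.55150737 0.00458989 0.13621861] [-0.29312914  0.3992699  -0.55229459] [ 0.29 -0.16  0.19  0.06  0.13 -0.03]
lens [0.55222947 0.00369068] 181 0.0002136224986533819
116 [ 0.56281205 -0.03400569] [0.55222927 0.00359336]
99 [0.57940848 0.03158372] [0.55213814 0.00361924]
```

Lens and cell agree to 0.1 mm in the same view. Lowering.

Call:
{"name": "arm_command", "arguments": {"deltas": [[0,0,0,0,0,0.4,1],[0,0,0,0,0,0.8,1],[0,0,0,0,0,1.1,1],[0,0,0,0,0,1.3,1],[0,0,0,0,0,1.4,1],[0,0,0,0,0,1.4,1],[0,0,0,0,0,1.4,1]]}}

```text
time_s: 7.98
tcp_pos: [0.5519, 0.0046, 0.1214]
ee_rot: [[0.924, -0.382, -0.0], [-0.382, -0.924, -0.0], [-0.0, 0.0, -1.0]]
wrist_force: [-0.2, -0.2, -0.2]
gripper_width: 0.363
gripper_force: 30.0
```

Call:
{"name": "arm_command", "arguments": {"deltas": [[0,0,0,0,0,0.05,1],[0,0,0,0,0,0.1,1],[0,0,0,0,0,0.15,1],[0,0,0,0,0,0.15,1],[0,0,0,0,0,0.15,1]]}}

```text
time_s: 8.4
tcp_pos: [0.5518, 0.0046, 0.1201]
ee_rot: [[0.924, -0.382, -0.0], [-0.382, -0.924, -0.0], [-0.0, 0.0, -1.0]]
wrist_force: [-0.3, -0.1, -0.3]
gripper_width: 0.368
gripper_force: 30.0
```

Call:
{"name": "arm_command", "arguments": {"deltas": [[0,0,0,0,0,0,0],[0,0,0,0,0,0,0],[0,0,0,0,0,0,-0.2],[0,0,0,0,0,0,-0.4],[0,0,0,0,0,0,-0.4],[0,0,0,0,0,0,-0.4],[0,0,0,0,0,0,-0.4]]}}

```text
time_s: 8.98
tcp_pos: [0.5519, 0.0046, 0.1201]
ee_rot: [[0.924, -0.382, 0.0], [-0.382, -0.924, -0.0], [0.0, -0.0, -1.0]]
wrist_force: [0.2, -0.2, -0.1]
gripper_width: 0.688
gripper_force: 0.0
```

Call:
{"name": "arm_command", "arguments": {"deltas": [[0,0,0,0,0,-2,-0.4],[0,0,0,0,0,-4,-0.8],[0,0,0,-2,0,-5,-1],[0,0,0,-4,0,-5,-1],[0,0,0,-5,0,-5,-1],[0,0,0,-5,0,-5,-1],[0,0,0,-5,0,-5,-1]]}}

```text
time_s: 9.57
tcp_pos: [0.5056, 0.0238, 0.1701]
ee_rot: [[0.925, -0.381, 0.0], [-0.381, -0.925, -0.0], [0.0, 0.0, -1.0]]
wrist_force: [0.2, -0.9, 0.2]
gripper_width: 0.985
gripper_force: 0.0
```

```bash
python3 - <<'E'
from h import *
import pickle
s=sense();c=capture("wrist");pickle.dump((c,s),open("w_l4.pkl","wb"));T=s["tcp_pos"]
print(T,s["ee_rot"].round(3).tolist(),s["wrist_force"],s["joints"].round(1))
for z in(.1042,): print(circfit(c,z,(.5522,.0036),[.017],.001))
a=proj(c,[.5522,.0036,.1]).astype(int);print(a)
cv2.imwrite("pics/w5.png",cv2.resize(c["pixels"][max(0,a[1]-70):a[1]+70,a[0]-90:a[0]+90],None,fx=4,fy=4,interpolation=2))
E
```

```text
[0.50564669 0.02382872 0.17010529] [[0.925, -0.381, 0.0], [-0.381, -0.925, -0.0], [0.0, 0.0, -1.0]] [ 0.16461178 -0.8710587   0.15512794] [ 21.1  14.4 -22.    0.  -53.6  46.5]
(array([0.55207839, 0.00368614]), 169, np.float64(0.0002531237807332329))
[320 174]
```

View pics/w5.png

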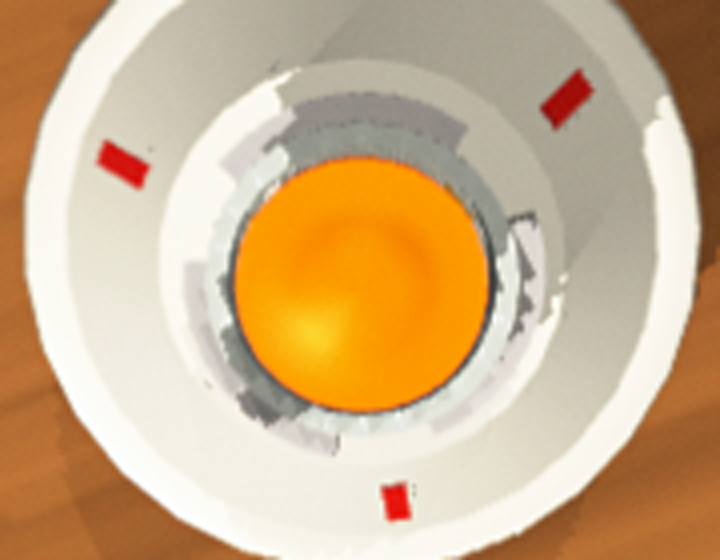

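The lens sits centred and dome up in the cell; its fit is 0.1 mm from the axis. Now the ring.

Call:
{"name": "arm_command", "arguments": {"deltas": [[0,0,-0.05,-1.9,-3.1,0,-1],[0,0,-0.1,-3.7,-6.2,0,-1],[0,0,-0.148,-5.6,-9.3,1,-1],[0,0,-0.148,-7.4,-12.4,2,-1],[0,0,-0.148,-9.2,-15.5,3.5,-1],[0,0,-0.148,-10.9,-18.4,5,-1],[0,0,-0.148,-10.9,-18.4,5,-1],[0,0,-0.148,-10.9,-18.4,5,-1]]}}

```text
time_s: 10.28
tcp_pos: [0.4752, 0.2367, 0.1184]
ee_rot: [[0.971, -0.239, -0.002], [-0.239, -0.971, -0.002], [-0.001, 0.003, -1.0]]
wrist_force: [-0.4, -0.4, 0.1]
gripper_width: 1.002
gripper_force: 0.0
```

Call:
{"name": "arm_command", "arguments": {"deltas": [[0,0,0,0,0,0,-1],[0,0,0,0,0,0,-1],[0,0,0,0,0,0,-1]]}}

```text
time_s: 10.53
tcp_pos: [0.4758, 0.2345, 0.1205]
ee_rot: [[0.97, -0.243, 0.001], [-0.243, -0.97, 0.0], [0.001, -0.001, -1.0]]
wrist_force: [-0.2, -0.4, 0.3]
gripper_width: 1.0
gripper_force: 0.0
```

```bash
cat > m3.py <<'E'
from h import *
import pickle,sys
s=sense();c=capture("wrist");pickle.dump((c,s),open("w_r.pkl","wb"));T=s["tcp_pos"];R=s["ee_rot"]
z=float(eval(sys.argv[1],{"T":T}));g=np.array(eval(sys.argv[2],{"T":T}))
print(T,"yaw",np.degrees(np.arctan2(R[1,0],R[0,0])),s["wrist_force"].round(2),s["joint_velocities"].round(1))
hsv=cv2.cvtColor(c["pixels"],cv2.COLOR_BGR2HSV)
m=cv2.inRange(hsv,(0,150,90),(6,255,255))|cv2.inRange(hsv,(173,150,90),(180,255,255))
n,l,st,ce=cv2.connectedComponentsWithStats(m)
P=np.array([plane(c,*ce[i],z)[:2] for i in range(1,n) if st[i,4]>15]);P=P[np.argsort(np.hypot(*(P-g).T))[:3]]
q=P.mean(0);d=P-q
print("ring",q,np.hypot(*d.T),np.degrees(np.arctan2(d[:,1],d[:,0])),"off in tool",R.T@np.r_[q-T[:2],0])
E
python3 m3.py .024 "(.4745,.2355)"
```

```text
[0.47577521 0.23450519 0.12045696] yaw -14.064739868914545 [-0.21 -0.43  0.33] [-0.  -0.4 -0.2 -0.   0.  -0.1]
ring [0.47444848 0.23534374] [0.02341658 0.02352342 0.0234186 ] [ 106.18983237  -13.9555377  -134.10938862] off in tool [-1.49073600e-03 -4.90990014e-04 -4.91044044e-07]
```

Call:
{"name": "arm_command", "arguments": {"deltas": [[0,0,0,-0.15,-0.1,3,-1],[0,0,0,-0.15,-0.1,6,-1],[0,0,0,-0.15,-0.1,8,-1],[0,0,0,-0.15,-0.1,9,-1],[0,0,0,-0.15,-0.1,9,-1],[0,0,0,-0.15,-0.1,9,-1],[0,0,0,-0.15,-0.1,9,-1],[0,0,0,-0.15,-0.1,9,-1]]}}

```text
time_s: 11.25
tcp_pos: [0.4749, 0.2374, 0.0316]
ee_rot: [[0.97, -0.241, 0.003], [-0.241, -0.97, 0.002], [0.002, -0.003, -1.0]]
wrist_force: [0.9, 1.1, -0.0]
gripper_width: 1.002
gripper_force: 0.0
```

Call:
{"name": "arm_command", "arguments": {"deltas": [[0,0,0,0,0,0.15,-1],[0,0,0,0,0,0.3,-1],[0,0,0,0,0,0.3,-1],[0,0,0,0,0,0.3,-1]]}}

```text
time_s: 11.58
tcp_pos: [0.4739, 0.2368, 0.0272]
ee_rot: [[0.97, -0.241, 0.0], [-0.241, -0.97, 0.0], [0.0, -0.0, -1.0]]
wrist_force: [0.8, 0.2, 0.6]
gripper_width: 1.001
gripper_force: 0.0
```

Call:
{"name": "arm_command", "arguments": {"deltas": [[0,0,0,0.08,0.1,0,-1],[0,0,0,0.08,0.1,0,1],[0,0,0,0.08,0.1,0,1],[0,0,0,0.08,0.1,0,1],[0,0,0,0.08,0.1,0,1],[0,0,0,0.08,0.1,0,1],[0,0,0,0.08,0.1,0,1],[0,0,0,0.08,0.1,0,1]]}}

```text
time_s: 12.25
tcp_pos: [0.4745, 0.2356, 0.027]
ee_rot: [[0.97, -0.241, 0.0], [-0.241, -0.97, 0.0], [0.0, -0.0, -1.0]]
wrist_force: [0.3, -0.7, -0.1]
gripper_width: 0.707
gripper_force: 30.0
```

Call:
{"name": "arm_command", "arguments": {"deltas": [[0,0,0,0,0,0,1],[0,0,0,0,0,0,1],[0,0,0,0,0,0,1]]}}

```text
time_s: 12.5
tcp_pos: [0.4745, 0.2356, 0.027]
ee_rot: [[0.97, -0.241, 0.0], [-0.241, -0.97, 0.0], [0.0, -0.0, -1.0]]
wrist_force: [0.0, 0.3, -0.6]
gripper_width: 0.711
gripper_force: 30.0
```

Call:
{"name": "arm_command", "arguments": {"deltas": [[0,0,0,0,0,-2,1],[0,0,0,0,0,-5,1],[0,0,0,0,0,-8.5,1],[0,0,0.12,1,1.5,-11.5,1],[0,0,0.24,2,3,-14.3,1],[0,0,0.36,3,4.5,-14.3,1],[0,0,0.48,4,6,-14.3,1],[0,0,0.6,5,7.7,-14.3,1]]}}

```text
time_s: 13.17
tcp_pos: [0.5044, 0.1482, 0.1706]
ee_rot: [[0.66, -0.751, 0.001], [-0.751, -0.66, 0.001], [-0.0, -0.001, -1.0]]
wrist_force: [0.5, -0.3, -0.9]
gripper_width: 0.709
gripper_force: 30.0
```

Call:
{"name": "arm_command", "arguments": {"deltas": [[0,0,0.12,2.2,0.9,0,1],[0,0,0.24,4.4,1.8,0,1],[0,0,0.36,6.6,2.7,0,1],[0,0,0.453,8.6,3.5,0,1],[0,0,0.453,8.6,3.5,0,1],[0,0,0.453,8.6,3.5,0,1],[0,0,0.453,8.6,3.5,0,1],[0,0,0.453,8.6,3.5,0,1]]}}

```text
time_s: 13.83
tcp_pos: [0.5351, 0.0618, 0.1699]
ee_rot: [[0.272, -0.962, -0.0], [-0.962, -0.272, 0.0], [-0.0, 0.0, -1.0]]
wrist_force: [-0.1, -0.4, -1.5]
gripper_width: 0.709
gripper_force: 30.0
```

```bash
python3 m3.py "T[2]-.003" "T[:2]"; sed -i 's/^s=sense.*$//' m2.py; python3 m2.py w_r.pkl | grep -v brass; python3 -c "
from h import *;s=sense();print(s['joints'],s['gripper_width'])
import pickle;c,_=pickle.load(open('w_r.pkl','rb'));cv2.imwrite('pics/w6.png',c['pixels'])"
```

```text
[0.53507855 0.06183224 0.16991697] yaw -74.21641279618564 [-0.06 -0.42 -1.51] [ 0.4 -0.1  0.1  0.2 -0.1 -0.1]
ring [0.54741821 0.01791745] [0.02132569 0.02291661 0.0234185 ] [ 107.24918883 -136.55139833  -11.34479129] off in tool [ 4.56154642e-02  7.06232149e-05 -6.92695061e-06]
marks ctr [0.55231039 0.00362248] [0.0390086  0.03905667 0.03904348] [45.75980999 45.74146387 45.8117304 ]
rim [0.0185] (array([0.55217892, 0.00430611]), 233, np.float64(0.00034810461017693574))
rim [0.0215] (array([0.55236225, 0.00360988]), 246, np.float64(0.00025857699569447945))
rim [0.058] (array([0.55231039, 0.00362248]), 0, np.float64(nan))
axis [318 304] lens [ 290  289   60   41 2093] [319.53511706 310.54132824]
[ 2.38582118e+01  1.74220548e+01 -1.76079288e+01 -1.15976842e-02
 -5.49791444e+01 -8.05684221e+00] 0.7092042397428531
  return _methods._mean(a, axis=axis, dtype=dtype,
  ret = ret.dtype.type(ret / rcount)
```

View pics/w6.png

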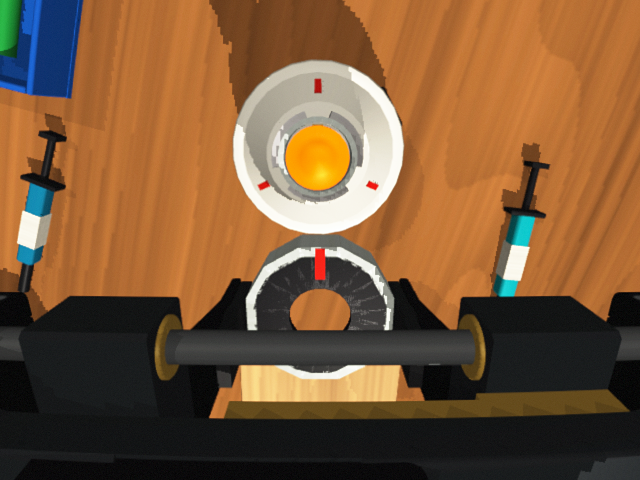

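The ring is held level at about (320,312), with its front mark at (320,264) in line with the gap mark (318,86).

```bash
python3 - <<'E'
from h import *
import pickle
c,s=pickle.load(open("w_r.pkl","rb"));T=s["tcp_pos"];R=s["ee_rot"];z=T[2]-.003
for tol in(.002,.001):
    q,n,e=circfit(c,z,T,[.013],tol);print(q,n,e,(R.T@np.r_[q-T[:2],0]).round(4))
hsv=cv2.cvtColor(c["pixels"],cv2.COLOR_BGR2HSV)
m=cv2.inRange(hsv,(0,150,90),(6,255,255))|cv2.inRange(hsv,(173,150,90),(180,255,255))
n,l,st,ce=cv2.connectedComponentsWithStats(m)
for i in range(1,n):
    if st[i,4]>100 and 230<ce[i][1]<300: P=plane(c,*ce[i],z)[:2];print(ce[i],st[i],(R.T@np.r_[P-T[:2],0]).round(4), "minus r:",P-.02345*R[:2,0], "ctr in tool")
E
```

```text
[0.53496399 0.05789442] 158 0.0005750666662243293 [ 0.0038  0.0012 -0.    ]
[0.53440329 0.05998859] 89 0.0002528311497826261 [0.0016 0.0012 0.    ]
[319.79878049 264.16768293] [314 249  12  31 328] [ 0.0243  0.0006 -0.    ] minus r: [0.53471604 0.06084984] ctr in tool
```

Call:
{"name": "arm_command", "arguments": {"deltas": [[0,0,0,2,-0.04,0,1],[0,0,0,4,-0.08,0,1],[0,0,0,5.9,-0.13,1,1],[0,0,0,5.99,-0.13,2.5,1],[0,0,0,5.99,-0.13,3.5,1],[0,0,0,5.99,-0.13,3.5,1],[0,0,0,5.99,-0.13,3.5,1],[0,0,0,5.99,-0.13,3.5,1]]}}

```text
time_s: 14.55
tcp_pos: [0.5533, 0.0047, 0.1357]
ee_rot: [[0.272, -0.962, 0.001], [-0.962, -0.272, -0.0], [0.0, -0.001, -1.0]]
wrist_force: [0.1, 0.4, -1.0]
gripper_width: 0.71
gripper_force: 30.0
```

Call:
{"name": "arm_command", "arguments": {"deltas": [[0,0,0,0,0,0,1],[0,0,0,0,0,0,1],[0,0,0,0,0,0,1]]}}

```text
time_s: 14.8
tcp_pos: [0.5531, 0.0043, 0.1357]
ee_rot: [[0.271, -0.963, 0.001], [-0.963, -0.271, 0.0], [0.0, -0.001, -1.0]]
wrist_force: [0.2, 0.1, -0.8]
gripper_width: 0.71
gripper_force: 30.0
```

```bash
python3 - <<'E'
from h import *
import pickle
s=sense();c=capture("wrist");pickle.dump((c,s),open("w_r2.pkl","wb"));T=s["tcp_pos"];R=s["ee_rot"]
print(T,"yaw",np.degrees(np.arctan2(R[1,0],R[0,0])),s["wrist_force"].round(2),s["moment"].round(3),s["joints"].round(1))
hsv=cv2.cvtColor(c["pixels"],cv2.COLOR_BGR2HSV)
m=cv2.inRange(hsv,(0,150,90),(6,255,255))|cv2.inRange(hsv,(173,150,90),(180,255,255))
n,l,st,ce=cv2.connectedComponentsWithStats(m)
for i in range(1,n):
    if st[i,4]>15 and abs(ce[i][0]-320)<70:
        for z in(.073,T[2]-.003): P=plane(c,*ce[i],z)[:2];print(st[i,4],ce[i].round(1),z,P.round(4),"tool",(R.T@np.r_[P-T[:2],0]).round(4),"ang",np.degrees(np.arctan2(P[1]-.0036,P[0]-.5523)).round(2))
print("lamp ctr in tool",(R.T@np.r_[np.array([.5523,.0036])-T[:2],0]).round(4))
E
```

```text
[0.55311336 0.00426401 0.1356823 ] yaw -74.26793405108674 [ 0.18  0.12 -0.77] [ 0.08  -0.076  0.007] [ 17.2  20.9 -18.1   0.  -51.   -1.5]
140 [320.8 199. ] 0.073 [ 0.5628 -0.0337] tool [0.0391 0.001  0.    ] ang -74.32
140 [320.8 199. ] 0.13268229983063856 [ 0.566 -0.045] tool [0.0509 0.001  0.    ] ang -74.25
322 [319.7 264.1] 0.073 [0.5531 0.0025] tool [ 0.0017  0.0005 -0.    ] ang -52.73
322 [319.7 264.1] 0.13268229983063856 [ 0.5592 -0.0193] tool [0.0243 0.0006 0.    ] ang -73.31
lamp ctr in tool [ 0.0004  0.001  -0.    ]
```

Call:
{"name": "arm_command", "arguments": {"deltas": [[0,0,0,-0.05,0.04,0.5,1],[0,0,0,-0.05,0.04,1,1],[0,0,0,-0.05,0.04,1.4,1],[0,0,0,-0.05,0.04,1.7,1],[0,0,0,-0.05,0.04,1.87,1],[0,0,0,-0.05,0.04,1.87,1],[0,0,0,-0.05,0.04,1.87,1],[0,0,0,-0.05,0.04,1.87,1]]}}

```text
time_s: 15.52
tcp_pos: [0.5525, 0.0043, 0.1165]
ee_rot: [[0.271, -0.963, 0.0], [-0.963, -0.271, -0.0], [0.0, -0.0, -1.0]]
wrist_force: [-0.8, 0.3, -0.9]
gripper_width: 0.712
gripper_force: 30.0
```

No contact, and the lugs are between the ridges. Further down until it touches.

Call:
{"name": "arm_command", "arguments": {"deltas": [[0,0,0,0,0,0.1,1],[0,0,0,0,0,0.2,1],[0,0,0,0,0,0.3,1],[0,0,0,0,0,0.4,1],[0,0,0,0,0,0.5,1],[0,0,0,0,0,0.5,1],[0,0,0,0,0,0.5,1]]}}

```text
time_s: 16.1
tcp_pos: [0.5524, 0.0043, 0.1113]
ee_rot: [[0.271, -0.963, -0.0], [-0.963, -0.271, 0.0], [-0.0, 0.0, -1.0]]
wrist_force: [-0.3, 0.5, -1.8]
gripper_width: 0.71
gripper_force: 30.0
```

Call:
{"name": "arm_command", "arguments": {"deltas": [[0,0,0,0,0,0.03,1],[0,0,0,0,0,0.06,1],[0,0,0,0,0,0.06,1],[0,0,0,0,0,0.06,1]]}}

```text
time_s: 16.43
tcp_pos: [0.5524, 0.0043, 0.111]
ee_rot: [[0.271, -0.963, 0.0], [-0.963, -0.271, -0.0], [0.0, -0.0, -1.0]]
wrist_force: [-1.2, -0.2, 1.9]
gripper_width: 0.709
gripper_force: 30.0
```

Call:
{"name": "arm_command", "arguments": {"deltas": [[0,0,0,0,0,0.02,1],[0,0,0,0,0,0.04,1],[0,0,0,0,0,0.04,1],[0,0,0,0,0,0.04,1]]}}

```text
time_s: 16.77
tcp_pos: [0.5524, 0.0043, 0.1104]
ee_rot: [[0.271, -0.963, 0.0], [-0.963, -0.271, -0.0], [0.0, -0.0, -1.0]]
wrist_force: [0.2, 0.4, 1.4]
gripper_width: 0.704
gripper_force: 30.0
```

Call:
{"name": "arm_command", "arguments": {"deltas": [[0,0,0,0,0,0.02,1],[0,0,0,0,0,0.04,1],[0,0,0,0,0,0.04,1],[0,0,0,0,0,0.04,1]]}}

```text
time_s: 17.1
tcp_pos: [0.5524, 0.0043, 0.1102]
ee_rot: [[0.271, -0.963, 0.0], [-0.963, -0.271, -0.0], [0.0, -0.0, -1.0]]
wrist_force: [-1.3, 1.1, 3.0]
gripper_width: 0.704
gripper_force: 30.0
```

Call:
{"name": "arm_command", "arguments": {"deltas": [[0,0,0,0,0,0.02,1],[0,0,0,0,0,0.03,1],[0,0,0,0,0,0.03,1],[0,0,0,0,0,0.03,1],[0,0,0,0,0,0.03,1]]}}

```text
time_s: 17.52
tcp_pos: [0.5524, 0.0043, 0.1101]
ee_rot: [[0.271, -0.963, 0.0], [-0.963, -0.271, -0.0], [0.0, -0.0, -1.0]]
wrist_force: [-1.1, 0.8, 5.2]
gripper_width: 0.712
gripper_force: 30.0
```

Call:
{"name": "arm_command", "arguments": {"deltas": [[0,0,0,0,0,0.03,1],[0,0,0,0,0,0.05,1],[0,0,0,0,0,0.05,1],[0,0,0,0,0,0.05,1],[0,0,0,0,0,0.05,1]]}}

```text
time_s: 17.93
tcp_pos: [0.5524, 0.0043, 0.11]
ee_rot: [[0.271, -0.963, 0.0], [-0.963, -0.271, -0.0], [0.0, -0.0, -1.0]]
wrist_force: [-2.7, 0.5, 8.3]
gripper_width: 0.708
gripper_force: 30.0
```

```bash
python3 -c "
from h import *
s=sense();print(s['tcp_pos'],s['wrist_force'].round(2),s['moment'].round(3))"
```

```text
[0.55242914 0.00428699 0.11000769] [-2.7   0.52  8.34] [ 0.239  0.851 -0.031]
```

Pressing at about 9 N on the seat. Turning clockwise.

Call:
{"name": "arm_command", "arguments": {"deltas": [[0,0,0,0,0,0,1],[0,0,0,0,0,0,1],[0,0,0.08,0,0,0,1],[0,0,0.16,0,0,0,1],[0,0,0.24,0,0,0,1],[0,0,0.32,0,0,0,1],[0,0,0.32,0,0,0,1],[0,0,0.32,0,0,0,1]]}}

```text
time_s: 18.6
tcp_pos: [0.5535, 0.0044, 0.1101]
ee_rot: [[-0.046, -0.999, 0.003], [-0.999, 0.046, 0.0], [-0.0, -0.003, -1.0]]
wrist_force: [-0.9, 0.1, 5.5]
gripper_width: 0.705
gripper_force: 30.0
```

```bash
cat > f.py <<'E'
from h import *
s=sense();R=s["ee_rot"];print(s['tcp_pos'].round(5),s['wrist_force'].round(2),s['moment'].round(3),"yaw",np.degrees(np.arctan2(R[1,0],R[0,0])).round(2),s['joints'].round(1),s['gripper_width'].round(3))
E
python3 f.py
```

```text
Traceback (most recent call last):
  File "f.py", line 2, in <module>
    s=sense();R=s["ee_rot"];print(s['tcp_pos'].round(5),s['wrist_force'].round(2),s['moment'].round(3),"yaw",np.degrees(np.arctan2(R[1,0],R[0,0])).round(2),s['joints'].round(1),s['gripper_width'].round(3))
                                                                                                                                                                                 ^^^^^^^^^^^^^^^^^^^^^^^^
AttributeError: 'float' object has no attribute 'round'
```

Call:
{"name": "arm_command", "arguments": {"deltas": [[0,0,0.05,0,0,0.02,1],[0,0,0.1,0,0,0.03,1],[0,0,0.1,0,0,0.03,1],[0,0,0.1,0,0,0.03,1]]}}

```text
time_s: 18.93
tcp_pos: [0.5538, 0.0044, 0.11]
ee_rot: [[-0.145, -0.989, 0.003], [-0.989, 0.145, 0.0], [-0.001, -0.003, -1.0]]
wrist_force: [-0.7, 0.6, 6.0]
gripper_width: 0.705
gripper_force: 30.0
```

```bash
sed -i "s/,s\['gripper_width'\].round(3)//" f.py; python3 f.py
```

```text
[0.55375 0.00444 0.11004] [-0.74  0.58  6.02] [ 0.114  0.131 -0.037] yaw -98.34 [ 17.3  22.7 -19.8   0.1 -47.4 -25.6]
```

Call:
{"name": "arm_command", "arguments": {"deltas": [[0,0,0.04,0,0,0,1],[0,0,0.07,0,0,0,1],[0,0,0.07,0,0,0,1],[0,0,0.07,0,0,0,1]]}}

```text
time_s: 19.27
tcp_pos: [0.5538, 0.0045, 0.1101]
ee_rot: [[-0.214, -0.977, 0.004], [-0.977, 0.214, 0.0], [-0.001, -0.003, -1.0]]
wrist_force: [-0.1, -0.7, 5.5]
gripper_width: 0.709
gripper_force: 30.0
```

```bash
python3 f.py
```

```text
[0.55382 0.00447 0.11006] [-0.06 -0.75  5.46] [ 0.09   0.059 -0.072] yaw -102.34 [ 17.3  22.7 -19.8   0.1 -47.4 -29.6]
```

Call:
{"name": "arm_command", "arguments": {"deltas": [[0,0,0.04,0,0,0,1],[0,0,0.07,0,0,0,1],[0,0,0.07,0,0,0,1],[0,0,0.07,0,0,0,1]]}}

```text
time_s: 19.6
tcp_pos: [0.5539, 0.0045, 0.1101]
ee_rot: [[-0.281, -0.96, 0.004], [-0.96, 0.281, 0.0], [-0.001, -0.004, -1.0]]
wrist_force: [-0.1, 0.2, 6.7]
gripper_width: 0.708
gripper_force: 30.0
```

```bash
python3 f.py
```

```text
[0.55391 0.00447 0.11007] [-0.08  0.16  6.65] [0.084 0.034 0.029] yaw -106.35 [ 17.3  22.7 -19.7   0.1 -47.4 -33.7]
```

Call:
{"name": "arm_command", "arguments": {"deltas": [[0,0,0.04,0,0,0,1],[0,0,0.07,0,0,0,1],[0,0,0.07,0,0,0,1],[0,0,0.07,0,0,0,1]]}}

```text
time_s: 19.93
tcp_pos: [0.5539, 0.0045, 0.1101]
ee_rot: [[-0.348, -0.938, 0.004], [-0.938, 0.348, 0.0], [-0.002, -0.004, -1.0]]
wrist_force: [0.2, -0.7, 7.0]
gripper_width: 0.705
gripper_force: 30.0
```

```bash
python3 f.py
```

```text
[0.55393 0.0045  0.11008] [ 0.23 -0.68  6.99] [ 0.095  0.07  -0.063] yaw -110.36 [ 17.3  22.7 -19.7   0.1 -47.4 -37.7]
```

Call:
{"name": "arm_command", "arguments": {"deltas": [[0,0,0.04,0,0,0,1],[0,0,0.07,0,0,0,1],[0,0,0.07,0,0,0,1],[0,0,0.07,0,0,0,1]]}}

```text
time_s: 20.27
tcp_pos: [0.5539, 0.0045, 0.1101]
ee_rot: [[-0.413, -0.911, 0.004], [-0.911, 0.413, 0.0], [-0.002, -0.003, -1.0]]
wrist_force: [-1.2, -0.3, 6.6]
gripper_width: 0.706
gripper_force: 30.0
```

```bash
python3 f.py
```

```text
[0.55394 0.00452 0.11007] [-1.23 -0.29  6.55] [0.148 0.052 0.007] yaw -114.37 [ 17.3  22.7 -19.7   0.1 -47.4 -41.7]
```

Call:
{"name": "arm_command", "arguments": {"deltas": [[0,0,0.04,0,0,0,1],[0,0,0.07,0,0,0,1],[0,0,0.07,0,0,0,1],[0,0,0.07,0,0,0,1]]}}

```text
time_s: 20.6
tcp_pos: [0.5539, 0.0045, 0.11]
ee_rot: [[-0.475, -0.88, 0.004], [-0.88, 0.475, 0.0], [-0.002, -0.003, -1.0]]
wrist_force: [0.2, 0.7, 6.1]
gripper_width: 0.712
gripper_force: 30.0
```

```bash
python3 f.py
```

```text
[0.5539  0.0045  0.11002] [0.21 0.69 6.13] [ 0.16   0.006 -0.052] yaw -118.38 [ 17.3  22.7 -19.8   0.1 -47.4 -45.7]
```

Call:
{"name": "arm_command", "arguments": {"deltas": [[0,0,0.02,0,0,0,1],[0,0,0.04,0,0,0,1],[0,0,0.04,0,0,0,1],[0,0,0.04,0,0,0,1]]}}

```text
time_s: 20.93
tcp_pos: [0.5538, 0.0045, 0.1099]
ee_rot: [[-0.51, -0.86, 0.004], [-0.86, 0.51, 0.0], [-0.002, -0.003, -1.0]]
wrist_force: [-0.1, -0.2, 5.3]
gripper_width: 0.709
gripper_force: 30.0
```

```bash
python3 f.py
```

```text
[0.55381 0.00448 0.10995] [-0.13 -0.17  5.32] [-0.005 -0.013  0.045] yaw -120.66 [ 17.3  22.7 -19.8   0.1 -47.4 -48. ]
```

Call:
{"name": "arm_command", "arguments": {"deltas": [[0,0,0.02,0,0,0,1],[0,0,0.03,0,0,0,1],[0,0,0.03,0,0,0,1],[0,0,0.03,0,0,0,1]]}}

```text
time_s: 21.27
tcp_pos: [0.5537, 0.0044, 0.1099]
ee_rot: [[-0.535, -0.845, 0.003], [-0.845, 0.535, 0.0], [-0.002, -0.003, -1.0]]
wrist_force: [-0.1, 0.2, 5.4]
gripper_width: 0.708
gripper_force: 30.0
```

```bash
python3 f.py
```

```text
[0.55371 0.00444 0.10989] [-0.08  0.22  5.42] [0.071 0.075 0.147] yaw -122.36 [ 17.3  22.7 -19.8   0.1 -47.4 -49.7]
```

Call:
{"name": "arm_command", "arguments": {"deltas": [[0,0,0,0,0,-0.03,1],[0,0,0,0,0,-0.06,1],[0,0,0,0,0,-0.09,1],[0,0,0,0,0,-0.09,1],[0,0,0,0,0,-0.09,1]]}}

```text
time_s: 21.68
tcp_pos: [0.5536, 0.0044, 0.11]
ee_rot: [[-0.536, -0.844, 0.003], [-0.844, 0.536, 0.0], [-0.002, -0.002, -1.0]]
wrist_force: [4.3, -1.5, 0.4]
gripper_width: 0.707
gripper_force: 30.0
```

```bash
python3 f.py
```

```text
[0.55363 0.00443 0.10999] [ 4.27 -1.55  0.44] [-0.25  -1.415  0.141] yaw -122.4 [ 17.3  22.7 -19.7   0.  -47.4 -49.7]
```

Call:
{"name": "arm_command", "arguments": {"deltas": [[0,0,0.015,0,0,0,1],[0,0,0.025,0,0,0,1],[0,0,0.025,0,0,0,1],[0,0,0.025,0,0,0,1]]}}

```text
time_s: 22.02
tcp_pos: [0.5533, 0.0044, 0.1099]
ee_rot: [[-0.557, -0.83, 0.002], [-0.83, 0.557, 0.0], [-0.001, -0.002, -1.0]]
wrist_force: [4.9, -1.2, -1.1]
gripper_width: 0.712
gripper_force: 30.0
```

```bash
python3 f.py
```

```text
[0.55326 0.00439 0.1099 ] [ 4.85 -1.16 -1.05] [-0.285 -1.642  0.135] yaw -123.88 [ 17.3  22.7 -19.8   0.  -47.5 -51.1]
```

The thread has bitten and draws on the hand, with roughly 12 N estimated on the seat. Releasing and lifting away.

Call:
{"name": "arm_command", "arguments": {"deltas": [[0,0,0,0,0,0,-0.6],[0,0,0,0,0,0,-1],[0,0,0,0,0,0,-1],[0,0,0,0,0,0,-1],[0,0,0,0,0,0,-1],[0,0,0,0,0,0,-1],[0,0,0,0,0,0,-1]]}}

```text
time_s: 22.6
tcp_pos: [0.552, 0.0043, 0.1096]
ee_rot: [[-0.557, -0.83, -0.001], [-0.83, 0.557, -0.0], [0.001, 0.001, -1.0]]
wrist_force: [0.8, 0.3, -0.6]
gripper_width: 0.995
gripper_force: 0.0
```

Call:
{"name": "arm_command", "arguments": {"deltas": [[0,0,0,0,0,-2,-1],[0,0,0,0,0,-4,-1],[0,0,0,0,0,-6,-1],[0,0,0,0,0,-6,-1],[0,0,0,0,0,-6,-1],[0,0,0,0,0,-6,-1]]}}

```text
time_s: 23.1
tcp_pos: [0.5517, 0.0043, 0.1692]
ee_rot: [[-0.557, -0.83, -0.001], [-0.83, 0.557, 0.0], [0.001, 0.001, -1.0]]
wrist_force: [-1.0, -0.6, -0.5]
gripper_width: 0.999
gripper_force: 0.0
```

```bash
python3 m3.py ".1082" "(.5523,.0036)"; python3 f.py; python3 -c "
import pickle
from h import *
c,_=pickle.load(open('w_r.pkl','rb'));cv2.imwrite('pics/w7.png',c['pixels'])
t=capture('top')
a=pickle.load(open('i0.pkl','rb'))['top']
for n,r in dict(crown=(410,205,440,225),cap=(165,248,185,265),syrA=(280,315,360,340),syrB=(240,130,320,155)).items():
    x,y,X,Y=r;print(n,np.abs(t['pixels'][y:Y,x:X].astype(int)-a['pixels'][y:Y,x:X]).mean().round(1))"
```

```text
[0.55173241 0.0042627  0.16921918] yaw -123.88193581246297 [-0.97 -0.57 -0.48] [-0.   0.8 -0.6  0.1  0.   0.1]
ring [0.55234882 0.00330175] [0.02334506 0.0233622  0.02360871] [ 115.96329992   -3.31276922 -123.71062149] off in tool [ 4.54138379e-04 -1.04745195e-03 -8.94149640e-07]
[0.55156 0.00418 0.1688 ] [ 0.16  0.19 -0.06] [ 0.059 -0.131  0.026] yaw -123.88 [ 17.3  18.7 -15.9  -0.  -55.6 -51.1]
crown 34.8
cap 75.9
syrA 23.4
syrB 8.7
```

View pics/w7.png

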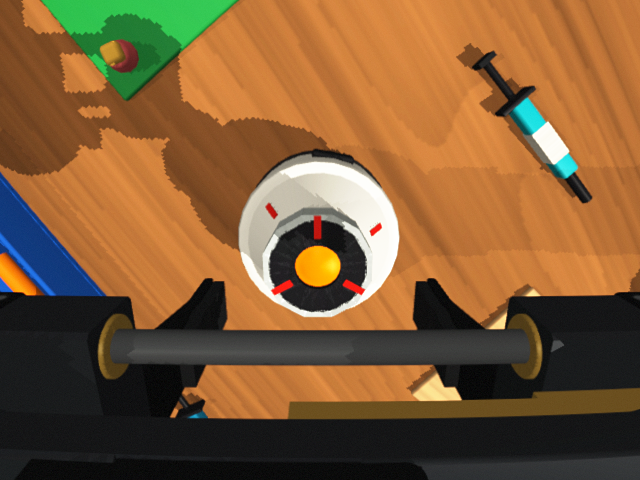

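The ring sits level over the lens, centred to within 0.4 mm, and has kept the angle it was turned to. Nothing touches the robot, so I'm handing in.

```bash
python3 -c "
from station import finish_job
print(finish_job())"
```

```text
the job is handed in; nothing more can be done
None
```

I seated the lens dome up in the lamp and screwed the ring down about 50° clockwise until it was snug; I estimate about 12 N on the lens (5 N needed, 25 N cracks it), and the job is handed in at about 23 s with no verdict returned.

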